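Nest the tableware on the thali

TASK

Put the tableware together for the shelf, building up from the bottom one piece at a time: stand the wide katori in the middle of the thali, the deep katori in the wide one, the steel tumbler in the deep katori, and last put the lid on the tumbler. Set each piece down upright without dropping it, and leave the salt shaker and the pickle jar where they are.

Things in the scene. Friction and masses are not known exactly. Their poses are not given: they have to be found in the camera images.
- wide_katori_mid (a point): the wide, low white ceramic katori (open straight-sided bowl): 96 mm outside diameter, 34 mm high, wall 8 mm thick up to the rim, inside 80 mm across, floor 6 mm thick. Too wide to span: pinch its wall from above, one finger inside. Point on its axis, half-way up (17 mm above its underside), z axis up. About 0.2 kg. At the start it stands, like the other three, on a wooden board 10 mm thick.
- deep_katori_mid (a point): the narrow, deep white ceramic katori (open straight-sided cup): 64 mm outside diameter, 56 mm high, wall 6 mm, inside 52 mm across, floor 6 mm thick. Point on its axis, half-way up (28 mm above its underside), z axis up. About 0.15 kg. Standing in the wide katori its rim is 28 mm above the wide one's rim.
- tumbler_mid (a point): plain steel tumbler, open at the top: 48 mm outside diameter at the rim tapering to 44 mm at the foot, 84 mm high, wall 2 mm, floor 3 mm. Point on its axis, half-way up (42 mm above its underside), z axis up. About 0.09 kg. Standing in the deep katori its rim is 34 mm above the deep one's rim.
- lid_mid (a point): the tumbler's steel lid: a disc 56 mm across and 4 mm thick with a plug 36 mm across and 6 mm long below it (enters the tumbler's 44 mm mouth, the disc then rests on the rim) and a round black knob 18 mm across and 22 mm tall on top. 32 mm high in all: plug 0 to 6 mm, disc 6 to 10, knob 10 to 32 above its lowest face. It lies plug down. Point on its axis, half-way up (16 mm above its lowest face), z axis up. About 0.07 kg.
- thali: round flat steel thali, 236 mm across, fixed to the table, with a rim 16 mm high; its flat floor is 3 mm thick and 210 mm across. Origin at the centre of its underside, on the table top; z axis up. It lies on either side of the table.
- shaker_mid (a point): small glass salt shaker with a steel cap, 34 mm across and 58 mm high, standing on the board among the four things; to be left alone. Point on its axis half-way up (29 mm above its underside), z axis up.
- pickle_jar_mid (a point): closed amber glass pickle jar with a white cap, 60 mm across and 85 mm high, standing on the table just beyond the thali, seen from the robot; to be left alone. Point on its axis half-way up (42 mm above its underside), z axis up.

How it is judged:
By the outcome, as a careful person would: the job done as asked, in the order asked, and still so for the second after the job is handed in, with the robot touching nothing.
It also fails if it takes over 128 s, if anything falls off the work surface, if the arm or the gripper's body presses on something with over 40 N, if the wrist force passes 120 N, or if a joint passes its speed limit or range.

ROBOT

A 6-joint arm with a two-finger parallel gripper is mounted at the origin on the work surface. World frame = base frame: x ahead of the robot, y to its left, z up, the work surface at z = 0. Lengths are in mm, angles in rad, forces in N, time in s.
With the tool pointing down it reaches from about 350 to 775 mm from the base axis. Payload 7.3 kg.
Tool frame: the origin (TCP) lies at the very end of the fingers, on their centre line; the grasp point (between the pads) lies 19 mm behind it (bot.grip_point_offset is the distance from the TCP to the grasp point, in mm); z points along the fingers, y is the line along which they close (so a half turn about z gives the same grasp; the last joint's range is limited). The gripper opens to 92 mm and grips with 3 to 60 N. Pads are 19 mm wide; open, the fingers measure 130 mm over their backs; the gripper's body (75 mm by 190 mm) begins 47 mm behind the grasp point.
Start: joints at [1.096, 0.342, 1.524, -0, 1.275, -0.146], TCP at [169.512, 496.901, 226.741] pointing down, gripper open.
Joint ranges: [-2.53, 2.53], [-0.77, 2.02], [0.04, 2.7], [-1, 4.14], [0.28, 2.66], [-3.11, 3.11]. Speed limits (rad/s): [2.57, 2.57, 3.14, 3.14, 3.14, 3.14].

INTERFACE

Orientations are given as [roll, pitch, yaw] about the fixed x, y, z axes, in that order (R = Rz(yaw) Ry(pitch) Rx(roll)).
In Python, from plant import bot gives the robot as it stands. The module is installed in compiled form; this text tells all that it offers.
- The arm moves only by the shell command python3 -m jog 'ROWS' [OPENING]. ROWS is JSON, a list of rows, each a list of 6 numbers: the shift along the tool's x, y, z in mm, then the turn, a rotation vector about the tool's x, y, z in rad. In form: [[dx, dy, dz, rx, ry, rz], ...]. A call has 1 to 12 rows; each row shifts and turns the commanded pose from where the row before left it, along the tool's axes as they then stand; what a row does not reach is not made up. A row lasts 1/10 s, in which the tool goes at most 50 mm and 8.59 degrees, less where a joint would pass 70% of its speed; a pose out of reach is approached as far as the arm can. A call with a gripper value outside its range is refused whole. OPENING is the opening in per cent of the stroke, from 0 (shut) to 100 (fully open), set as the call begins (- or left out, the last holds). The fingers move at their own pace and stop on an object; the grip force is fixed at half the most. Time passes only in rows, so rows that do not move let the fingers close. It gives the time, the measured TCP pose, the force, the opening and the grip force at its end, in the units of the state.
- bot.get_obs(): the state, without advancing time (a new reading comes with each control period).
- bot.capture(name): name is "side" or "top"; returns the picture (400x640x3 uint8, red, green, blue); there is no depth.
- bot.camera_model(name): a dict with "fx", "fy", "cx", "cy" (pixels), "position" and "orientation" of the camera in the world. Camera axes: x right, y down, z forward; pixel columns grow to the right and rows downward; lengths in mm; the calibration is good to about 2 mm. A picture is of the moment at which its call begins. camera_model takes no time and is no camera call.
- bot.close_job(): hands the job in; it is judged then, once.
Trained networks look in the newest picture that a camera, given by its name, has taken for a name from the list of things; names that differ only in an ending like _2 or _b are one class to them, and where a whole thing is asked for, a point or a joint stands for the part that bears it (a point fixed in the world has none). Each returns a list of dicts, best first, with "p" (0 to 1); they miss things now and then, are a little off and sometimes report something else, mostly with a low value. They report only what shows in the picture. A call takes as long as a camera call.
- bot.outline_of(target, camera): "mask" (400x640 bool, what is visible of it) and "pixel" ([column, row] in pixels, amid what is visible of it).
The state is a dict: "time": time; "joint_positions": joint angles; "dq": joint speeds; "tau": joint torques, N m; "tool_pos": TCP position; "tcp_rot": TCP orientation; "contact_force": force on the tool from outside, world axes, zero at the start; "moment": the same for the moment, N m; "grip_width": finger opening in mm; "finger_force": force on a finger pad.
Only numpy, scipy, OpenCV 4.12 (cv2) and the standard library are available. Lean on these libraries where they do the work, as an engineer would, in place of code of your own. Each camera call takes 0.05 s, during which the arm holds its last target. There are 200 camera calls.

## Working session

There is one attempt and no reset: what is moved stays moved. The work goes in short steps, Python scripts to look and compute and a shell command to move; the robot and the scene stay as the last step left them, time stands still between calls to the robot, and variables do not carry over. Pictures are saved under pics/ and viewed, at most 14 in all, crops included, and the job is handed in when it is done.

```bash
mkdir -p pics; cat > h.py <<'E'
import numpy as np, cv2
from scipy.spatial.transform import Rotation as R
from plant import bot
def ray(cam,px):
    m=bot.camera_model(cam); o=np.array(m["orientation"],float)
    Rm=o if o.shape==(3,3) else (R.from_euler('xyz',o) if o.size==3 else R.from_quat(o)).as_matrix()
    d=Rm@np.array([(px[0]-m["cx"])/m["fx"],(px[1]-m["cy"])/m["fy"],1.]); return np.array(m["position"],float),d
def onz(cam,px,z):
    p,d=ray(cam,px); return (p+d*(z-p[2])/d[2])
def proj(cam,P):
    m=bot.camera_model(cam); o=np.array(m["orientation"],float)
    Rm=o if o.shape==(3,3) else R.from_euler('xyz',o).as_matrix()
    c=(np.atleast_2d(P)-m["position"])@Rm; return c[:,:2]/c[:,2:]*[m["fx"],m["fy"]]+[m["cx"],m["cy"]]
def save(cam,name):
    im=bot.capture(cam); cv2.imwrite(f"pics/{name}.png",im[:,:,::-1]); return im
E
python3 - <<'E'
from h import *
for c in("top","side"):
    save(c,c+"0"); m=bot.camera_model(c); print(c,m)
    for n in["wide_katori_mid","deep_katori_mid","tumbler_mid","lid_mid","thali","shaker_mid","pickle_jar_mid"]:
        for r in bot.outline_of(n,c)[:2]:
            ys,xs=np.where(r["mask"]); print(n,round(r["p"],2),np.round(r["pixel"]),xs.min(),xs.max(),ys.min(),ys.max(),len(xs))
print(bot.get_obs())
E
```

```text
top {'fx': 409.9753070539677, 'fy': 409.9753070539677, 'cx': 326.7815618494055, 'cy': 197.09122483382004, 'position': array([428.09715254,   5.88263472, 970.40891517]), 'orientation': array([-2.98921758e+00,  2.61816582e-03, -1.57560726e+00])}
wide_katori_mid 0.81 [282. 192.] 259 300 171 213 1363
deep_katori_mid 0.83 [187. 256.] 171 206 239 267 849
tumbler_mid 0.81 [190. 191.] 177 209 178 203 606
lid_mid 0.84 [287. 256.] 274 297 240 263 461
thali 0.8 [415. 226.] 365 465 174 273 7857
shaker_mid 0.56 [236. 223.] 227 243 217 231 205
pickle_jar_mid 0.63 [401. 151.] 387 416 135 166 708
side {'fx': 470.22504779616696, 'fy': 470.22504779616696, 'cx': 326.09675756350157, 'cy': 202.81443865127693, 'position': array([401.36601648, 914.64920782, 781.29091916]), 'orientation': array([-2.23518122, -0.00973621, -2.9674996 ])}
wide_katori_mid 0.67 [309. 242.] 285 326 223 259 1276
deep_katori_mid 0.64 [355. 311.] 337 369 292 335 1235
tumbler_mid 0.8 [283. 292.] 272 297 272 317 999
lid_mid 0.71 [364. 247.] 352 375 238 255 316
lid_mid 0.43 [353. 176.] 312 393 152 201 3194
thali 0.87 [351. 181.] 312 393 151 201 3242
shaker_mid 0.76 [330. 278.] 321 336 260 286 349
pickle_jar_mid 0.86 [296. 165.] 282 304 148 182 674
pickle_jar_mid 0.57 [354. 313.] 336 369 293 334 1193
{'time': 0.8, 'joint_positions': array([ 1.09599863e+00,  3.41935970e-01,  1.52409452e+00,  1.49975798e-05,
        1.27538569e+00, -1.46034301e-01]), 'dq': array([ 0.00033255, -0.00046466,  0.00035734, -0.00033942,  0.00011434,
       -0.00264637]), 'tau': array([ 1.20163182e-03, -4.31074834e+01, -2.44475466e+01,  7.20275729e-02,
        4.80185018e-02, -4.82409257e-05]), 'tool_pos': array([169.51210025, 496.90884846, 226.77568527]), 'tcp_rot': array([3.14141597e+00, 1.14838562e-05, 2.81282489e+00]), 'contact_force': array([0.26944585, 0.0568144 , 0.20274503]), 'moment': array([-0.02007164, -0.05870697, -0.00988338]), 'finger_force': 0.0, 'grip_width': 92.00783976073353}
```

View pics/top0.png

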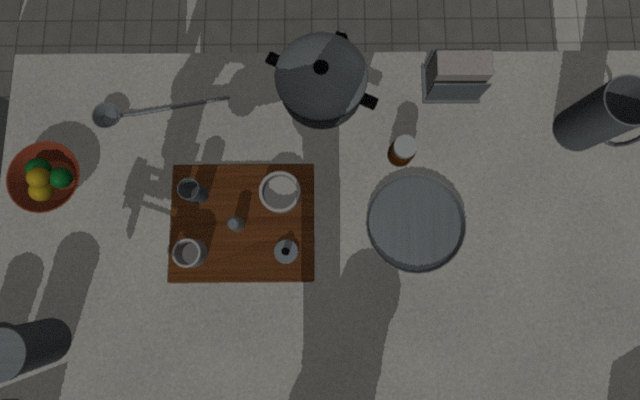

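View pics/side0.png

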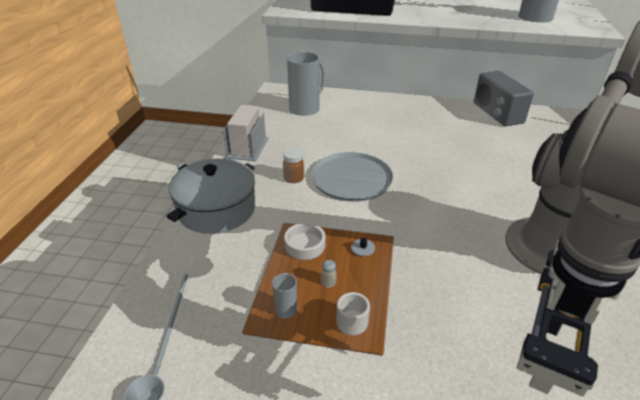

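```bash
cat >> h.py <<'E'
from scipy.optimize import minimize
# parts: list of (z0,r0,z1,r1)
G={"wide_katori_mid":[(0,48,34,48)],"deep_katori_mid":[(0,32,56,32)],"tumbler_mid":[(0,22,84,24)],
 "lid_mid":[(0,18,6,18),(6,28,10,28),(10,9,32,9)],"thali":[(0,105,16,118)],"shaker_mid":[(0,17,58,17)],"pickle_jar_mid":[(0,30,85,30)]}
T=np.linspace(0,2*np.pi,60)
S=6
def sil(name,cam,xy,z,roi):
    im=np.zeros((roi[3]*S,roi[2]*S),np.uint8)
    for z0,r0,z1,r1 in G[name]:
        P=np.vstack([np.c_[xy[0]+r*np.cos(T),xy[1]+r*np.sin(T),0*T+z+h] for h,r in((z0,r0),(z1,r1))])
        q=((proj(cam,P)+.5-roi[:2])*S*16).astype(np.int32)
        cv2.fillConvexPoly(im,cv2.convexHull(q.reshape(-1,1,2)),1,shift=4)
    return im
def fit(name,cams,masks,z,x0):
    data=[]
    for c,m in zip(cams,masks):
        ys,xs=np.where(m); roi=(xs.min()-15,ys.min()-15,np.ptp(xs)+31,np.ptp(ys)+31)
        M=m[max(roi[1],0):roi[1]+roi[3],max(roi[0],0):roi[0]+roi[2]].astype(np.uint8)
        if name!="lid_mid":
            h=cv2.convexHull(np.argwhere(M)[:,::-1].astype(np.int32)); M=cv2.fillConvexPoly(M.copy(),h,1)
        data.append((c,roi,cv2.resize(M,None,fx=S,fy=S,interpolation=cv2.INTER_NEAREST)))
    def cost(v):
        t=0
        for c,roi,M in data:
            s=sil(name,c,v,z,roi); t+=1-(s&M).sum()/max((s|M).sum(),1)
        return t/len(data)
    r=minimize(cost,x0,method="Nelder-Mead",options=dict(initial_simplex=np.array(x0)+[[0,0],[8,0],[0,8]],xatol=.05,fatol=1e-5))
    return r.x,r.fun
def find(name,z,shots=True):
    ms=[];out=[]
    for c in("top","side"):
        r=bot.outline_of(name,c)[0]; ms.append(r["mask"]); h=G[name][-1][2]/2
        out.append(fit(name,[c],[r["mask"]],z,onz(c,r["pixel"],z+h)[:2]))
    j=fit(name,["top","side"],ms,z,(out[0][0]+out[1][0])/2)
    print(name,*[(np.round(a,1),round(b,3)) for a,b in out],"joint",np.round(j[0],1),round(j[1],3)); return j[0]
E
python3 - <<'E'
from h import *
bot.capture("top");bot.capture("side")
for n in G: find(n,0 if n in("thali","pickle_jar_mid") else 10)
E
```

```text
wide_katori_mid (array([584.9, 118.1]), np.float64(0.065)) (array([585.4, 114. ]), np.float64(0.048)) joint [584.9 116.6] 0.068
deep_katori_mid (array([ 680.6, -166. ]), np.float64(0.106)) (array([446., 314.]), np.float64(0.053)) joint [563.3  74. ] 1.0
tumbler_mid (array([583. , 310.1]), np.float64(0.079)) (array([584.5, 309. ]), np.float64(0.032)) joint [583.7 310.1] 0.066
lid_mid (array([448.3, 104.2]), np.float64(0.046)) (array([447.2, 101.8]), np.float64(0.165)) joint [448.5 103.9] 0.108
thali (array([ 514.3, -198.3]), np.float64(0.018)) (array([ 513.6, -195.8]), np.float64(0.045)) joint [ 514.  -197.7] 0.032Traceback (most recent call last):
  File "<stdin>", line 3, in <module>
  File "h.py", line 47, in find
    r=bot.outline_of(name,c)[0]; ms.append(r["mask"]); h=G[name][-1][2]/2
      ~~~~~~~~~~~~~~~~~~~~~~^^^
IndexError: list index out of range
```

```bash
python3 - <<'E'
from h import *
for k in range(3):
    bot.capture("top");bot.capture("side")
    for n in G:
        if k==2 and n not in("shaker_mid","pickle_jar_mid","deep_katori_mid"): continue
        try: find(n,0 if n in("thali","pickle_jar_mid") else 10)
        except IndexError: print(n,"missed")
E
```

```text
wide_katori_mid (array([585.2, 118.5]), np.float64(0.031)) (array([585.9, 114.4]), np.float64(0.091)) joint [585.1 118.3] 0.066
deep_katori_mid (array([445.9, 316.7]), np.float64(0.116)) (array([446.3, 314.8]), np.float64(0.067)) joint [446.2 315.7] 0.092
tumbler_mid (array([583.5, 310.8]), np.float64(0.074)) (array([584.6, 309.6]), np.float64(0.069)) joint [583.7 310.7] 0.073
lid_mid missed
thali (array([ 513.6, -199.1]), np.float64(0.019)) (array([ 513.7, -196.6]), np.float64(0.037)) joint [ 513.6 -198.5] 0.03
shaker_mid (array([510.8, 214. ]), np.float64(0.228)) (array([576.1, 142.6]), np.float64(0.69)) joint [580.7 144.2] 0.844
pickle_jar_mid (array([ 676.7, -165.4]), np.float64(0.117)) (array([ 679. , -168.9]), np.float64(0.085)) joint [ 678.1 -166.7] 0.103
wide_katori_mid (array([584.3, 117.3]), np.float64(0.056)) (array([585.4, 114.1]), np.float64(0.031)) joint [584.9 116.2] 0.056
deep_katori_mid (array([445.4, 317.7]), np.float64(0.043)) (array([446.1, 315.5]), np.float64(0.054)) joint [445.6 317. ] 0.054
tumbler_mid (array([583.8, 310.5]), np.float64(0.065)) (array([584.7, 308.6]), np.float64(0.033)) joint [584.  310.1] 0.057
lid_mid (array([447.7, 103.8]), np.float64(0.097)) (array([448.6,  99.6]), np.float64(0.182)) joint [447.9 103. ] 0.146
thali (array([ 513. , -198.3]), np.float64(0.014)) (array([ 513.1, -196.8]), np.float64(0.059)) joint [ 513.1 -198.1] 0.037
shaker_mid (array([509.9, 214.4]), np.float64(0.232)) (array([511.1, 211. ]), np.float64(0.27)) joint [510.1 214.4] 0.253
pickle_jar_mid (array([ 677.1, -165. ]), np.float64(0.128)) (array([ 679.8, -170.3]), np.float64(0.091)) joint [ 678.6 -166.3] 0.113
deep_katori_mid (array([445.3, 318. ]), np.float64(0.056)) (array([445.1, 315. ]), np.float64(0.045)) joint [445.3 316.5] 0.061
shaker_mid missed
pickle_jar_mid (array([ 676.7, -165. ]), np.float64(0.127)) (array([ 679.7, -172.7]), np.float64(0.141)) joint [ 678.5 -166.3] 0.139
```

```bash
python3 -m jog '[[0,0,0,0,0,-0.11],[0,0,0,0,0,-0.11],[0,0,0,0,0,-0.109],[-26,-26,0,0,0,0],[-26,-26,0,0,0,0],[-26,-26,0,0,0,0],[-26,-26,0,0,0,0],[-26,-26,0,0,0,0],[-26,-26,0,0,0,0],[-26,-26,0,0,0,0],[-26,-26,0,0,0,0],[0,0,0,0,0,0]]' 34
```

```text
time: 4.7
tool_pos: [380.2, 286.4, 226.8]
tcp_rot: [-3.141, 0.001, 3.137]
contact_force: [-0.4, 0.1, -0.1]
grip_width: 31.1
finger_force: 0.0
```

```bash
python3 -m jog '[[-23,-24,0,0,0,0],[-23,-24,0,0,0,0],[-23,-24,0,0,0,0],[-23,-24,0,0,0,0],[-23,-24,0,0,0,0],[-23,-24,0,0,0,0],[-23,-24,0,0,0,0],[-22,-23,0,0,0,0],[-22,-23,0,0,0,0],[0,0,50,0,0,0],[0,0,40,0,0,0],[0,0,0,0,0,0]]'; python3 - <<'E'
from h import *
bot.capture("side");print(bot.get_obs()["tool_pos"],bot.get_obs()["tcp_rot"])
save("side","s1")
E
```

```text
time: 5.9
tool_pos: [578.8, 75.5, 131.3]
tcp_rot: [3.141, -0.012, -3.142]
contact_force: [-0.7, 0.4, -0.1]
grip_width: 31.3
finger_force: 0.0
[580.92289004  75.62267963 134.82529246] [ 3.14131074 -0.00581468 -3.14101486]
```

View pics/s1.png

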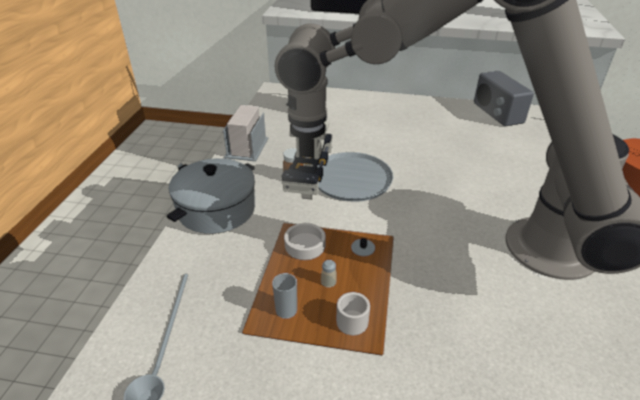

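```bash
python3 -m jog '[[-4,-3.3,25,0,0,0],[0,0,25,0,0,0],[0,0,20,0,0,0],[0,0,0,0,0,0],[0,0,0,0,0,0],[0,0,0,0,0,0]]'
```

```text
time: 6.6
tool_pos: [588.2, 71.9, 69.3]
tcp_rot: [3.142, 0.004, -3.141]
contact_force: [0.2, 0.3, -0.0]
grip_width: 31.2
finger_force: 0.0
```

```bash
python3 -m jog '[[3,0,16,0,0,0],[0,0,16,0,0,0],[0,0,16,0,0,0],[0,0,0,0,0,0],[0,0,0,0,0,0],[0,0,0,0,0,0]]'; python3 -m jog '[[0,0,0,0,0,0],[0,0,0,0,0,0],[0,0,0,0,0,0],[0,0,0,0,0,0],[0,0,0,0,0,0],[0,0,0,0,0,0],[0,0,0,0,0,0]]' 0
```

```text
time: 7.2
tool_pos: [584.7, 71.8, 20.3]
tcp_rot: [3.142, 0.003, -3.141]
contact_force: [0.6, -0.4, 0.0]
grip_width: 31.3
finger_force: 0.0
time: 7.9
tool_pos: [583.9, 72.0, 19.2]
tcp_rot: [3.141, 0.001, -3.141]
contact_force: [-1.2, 2.0, 5.6]
grip_width: 10.1
finger_force: 29.0
```

```bash
python3 -m jog '[[0,0,-5,0,0,0],[0,0,-10,0,0,0],[0,0,-25,0,0,0],[0,0,-30,0,0,0],[0,0,-20,0,0,0],[0,0,-5,0,0,0],[0,0,0,0,0,0],[0,0,0,0,0,0]]'; python3 - <<'E'
from h import *
save("top","t2");save("side","s2");a=cv2.imread("pics/t2.png")[100:300,180:500];b=cv2.imread("pics/s2.png")[100:300,200:520]
cv2.imwrite("pics/c2.png",cv2.resize(np.vstack([a,b]),None,fx=1.5,fy=1.5))
E
```

```text
time: 8.7
tool_pos: [582.8, 71.6, 112.6]
tcp_rot: [3.142, -0.002, -3.141]
contact_force: [0.4, 0.4, -2.6]
grip_width: 9.5
finger_force: 29.0
```

View pics/c2.png

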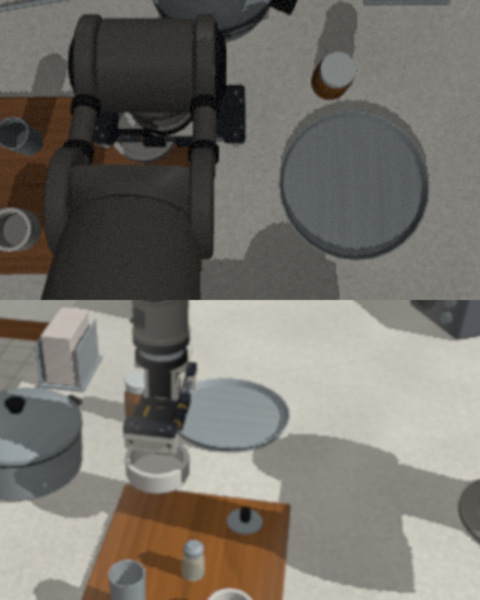

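```bash
python3 -m jog '[[4,-18,0,0,0,0],[6,-27,0,0,0,0],[6,-27,0,0,0,0],[6,-27,0,0,0,0],[6,-28,0,0,0,0],[6,-28,0,0,0,0],[6,-28,0,0,0,0],[6,-28,0,0,0,0],[6,-28,0,0,0,0],[6,-28,0,0,0,0],[6,-27,0,0,0,0],[5,-18,0,0,0,0]]'; python3 -m jog '[[0,0,20,0,0,0],[0,0,20,0,0,0],[0,0,0,0,0,0],[0,0,0,0,0,0],[0,0,0,0,0,0]]';  python3 - <<'E'
from h import *
bot.capture("side");o=bot.get_obs();print(o["tool_pos"])
for r in bot.outline_of("wide_katori_mid","side")[:1]:
    for dz in(-6,0,6): print(r["p"],fit("wide_katori_mid",["side"],[r["mask"]],o["tool_pos"][2]-9.2+dz,onz("side",r["pixel"],70)[:2]))
E
```

```text
time: 10.0
tool_pos: [513.8, -242.0, 112.6]
tcp_rot: [3.141, -0.001, 3.141]
contact_force: [-0.6, -0.3, -1.7]
grip_width: 9.9
finger_force: 29.0
time: 10.5
tool_pos: [515.2, -240.5, 74.4]
tcp_rot: [-3.141, 0.001, -3.141]
contact_force: [-0.0, -1.1, -2.0]
grip_width: 9.5
finger_force: 29.0
[ 515.31010844 -240.48185894   74.61013678]
0.91 (array([ 517.62837108, -209.54412176]), np.float64(0.11677151566249433))
0.91 (array([ 517.00605162, -199.80364074]), np.float64(0.12401536983669548))
0.91 (array([ 516.52257882, -190.66196074]), np.float64(0.1317777988554807))
```

```bash
python3 -m jog '[[1.5,-0.5,15,0,0,0],[0,0,20,0,0,0],[0,0,15,0,0,0],[0,0,7,0,0,0],[0,0,2,0,0,0],[0,0,0,0,0,0],[0,0,0,0,0,0],[0,0,0,0,0,0]]'
```

```text
time: 11.4
tool_pos: [513.6, -241.1, 15.5]
tcp_rot: [-3.141, 0.001, -3.141]
contact_force: [-0.4, 0.3, -2.3]
grip_width: 9.4
finger_force: 29.0
```

```bash
python3 -m jog '[[0,0,1,0,0,0],[0,0,0,0,0,0],[0,0,0,0,0,0]]'
```

```text
time: 11.7
tool_pos: [513.2, -240.8, 13.8]
tcp_rot: [3.142, 0.0, -3.141]
contact_force: [0.4, -0.5, -2.0]
grip_width: 9.5
finger_force: 29.0
```

```bash
python3 -m jog '[[0,0,0.7,0,0,0],[0,0,0,0,0,0],[0,0,0,0,0,0]]'
```

```text
time: 12.0
tool_pos: [513.2, -240.8, 12.9]
tcp_rot: [3.141, -0.0, -3.141]
contact_force: [0.0, 1.1, -1.9]
grip_width: 9.7
finger_force: 29.0
```

```bash
python3 -m jog '[[0,0,0.7,0,0,0],[0,0,0,0,0,0],[0,0,0,0,0,0]]'
```

```text
time: 12.3
tool_pos: [513.2, -240.9, 12.4]
tcp_rot: [-3.142, 0.0, -3.141]
contact_force: [0.7, -0.4, -0.8]
grip_width: 9.9
finger_force: 29.0
```

```bash
python3 -m jog '[[0,0,0.5,0,0,0],[0,0,0,0,0,0],[0,0,0,0,0,0]]'; python3 -m jog '[[0,0,0,0,0,0],[0,0,0,0,0,0],[0,0,0,0,0,0],[0,0,0,0,0,0],[0,0,-5,0,0,0],[0,0,-15,0,0,0],[0,0,-30,0,0,0],[0,0,-40,0,0,0],[0,0,-40,0,0,0],[0,0,-20,0,0,0],[0,0,0,0,0,0]]' 34
```

```text
time: 12.6
tool_pos: [513.3, -241.0, 12.2]
tcp_rot: [-3.141, 0.001, -3.141]
contact_force: [-0.9, 0.2, 3.6]
grip_width: 9.4
finger_force: 29.0
time: 13.7
tool_pos: [514.8, -241.8, 165.7]
tcp_rot: [-3.138, 0.006, -3.141]
contact_force: [0.1, -0.5, 0.3]
grip_width: 31.3
finger_force: 0.0
```

```bash
python3 -m jog '[[3,20,0,0,0,0],[5,40,0,0,0,0],[5,40,0,0,0,0],[5,40,0,0,0,0],[5,40,0,0,0,0],[5,40,0,0,0,0],[5,40,0,0,0,0],[5,40,0,0,0,0],[5,40,0,0,0,0],[5,40,0,0,0,0],[5,40,0,0,0,0],[5,40,0,0,0,0]]' 100;  python3 -m jog '[[5,40,0,0,0,0],[5,40,0,0,0,0],[3,15,0,0,0,0],[0,0,0,0,0,0],[0,0,0,0,0,0],[0,0,0,0,0,0]]'
python3 - <<'E'
from h import *
save("top","t3");save("side","s3");print(bot.get_obs()["tool_pos"],bot.get_obs()["tcp_rot"])
find("wide_katori_mid",3)
a=cv2.imread("pics/t3.png")[100:300,180:500];b=cv2.imread("pics/s3.png")[100:300,200:520]
cv2.imwrite("pics/c3.png",cv2.resize(np.vstack([a,b]),None,fx=1.5,fy=1.5))
E
```

```text
time: 14.9
tool_pos: [454.0, 220.6, 160.8]
tcp_rot: [-3.141, -0.002, -3.141]
contact_force: [-0.2, 0.2, -0.5]
grip_width: 91.9
finger_force: 0.0
time: 15.5
tool_pos: [442.2, 312.8, 161.5]
tcp_rot: [-3.141, -0.001, 3.141]
contact_force: [0.8, 0.3, -0.0]
grip_width: 91.8
finger_force: 0.0
[442.40722143 312.91933345 161.80053446] [-3.14136941e+00 -1.52120233e-04  3.14000635e+00]Traceback (most recent call last):
  File "<stdin>", line 3, in <module>
  File "h.py", line 47, in find
    r=bot.outline_of(name,c)[0]; ms.append(r["mask"]); h=G[name][-1][2]/2
      ~~~~~~~~~~~~~~~~~~~~~~^^^
IndexError: list index out of range
```

```bash
python3 - <<'E'
from h import *
for k in range(3):
    bot.capture("top");bot.capture("side")
    for n,z in(("wide_katori_mid",3),("thali",0)):
        try: find(n,z)
        except IndexError: print("miss")
a=cv2.imread("pics/t3.png")[100:300,180:500];b=cv2.imread("pics/s3.png")[100:300,200:520]
cv2.imwrite("pics/c3.png",cv2.resize(np.vstack([a,b]),None,fx=1.5,fy=1.5))
E
```

```text
wide_katori_mid (array([ 513.8, -197.1]), np.float64(0.036)) (array([ 512.6, -206.3]), np.float64(0.916)) joint [ 513.8 -196.8] 0.478
thali (array([ 513.8, -198.2]), np.float64(0.016)) (array([ 517.6, -196.7]), np.float64(0.214)) joint [ 514.6 -198.1] 0.118
wide_katori_mid (array([ 515.3, -197.8]), np.float64(0.035)) (array([448.7, 293.4]), np.float64(0.358)) joint [482.   47.8] 1.0
thali (array([ 514.1, -198.6]), np.float64(0.019)) (array([ 517.9, -197. ]), np.float64(0.217)) joint [ 514.5 -198.1] 0.12
wide_katori_mid (array([ 515. , -197.2]), np.float64(0.028)) (array([ 599.9, -199.6]), np.float64(0.935)) joint [ 514.9 -197.1] 0.485
thali (array([ 514.2, -198.3]), np.float64(0.017)) (array([ 516.5, -195.7]), np.float64(0.176)) joint [ 514.8 -198.2] 0.098
```

View pics/c3.png

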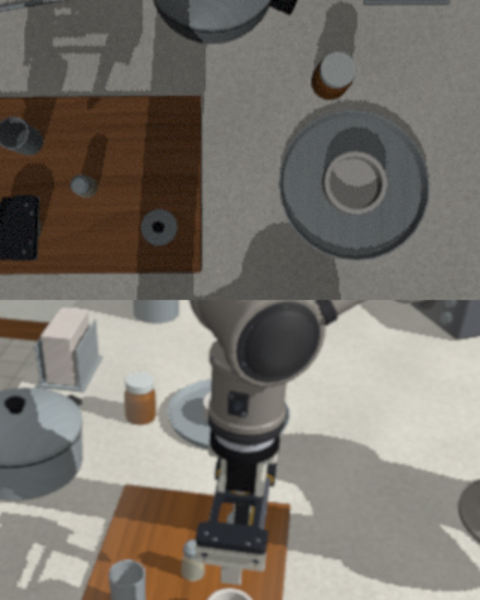

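```bash
python3 -m jog '[[-3.3,3.3,20,0,0,0],[0,0,30,0,0,0],[0,0,20,0,0,0],[0,0,0,0,0,0],[0,0,0,0,0,0],[0,0,0,0,0,0]]'
```

```text
time: 17.2
tool_pos: [446.2, 317.9, 93.2]
tcp_rot: [3.14, 0.002, -3.141]
contact_force: [0.2, 0.3, 1.2]
grip_width: 91.5
finger_force: 0.0
```

```bash
python3 -m jog '[[0.5,-1.7,15,0,0,0],[0,0,20,0,0,0],[0,0,15,0,0,0],[0,0,2,0,0,0],[0,0,0,0,0,0],[0,0,0,0,0,0],[0,0,0,0,0,0]]'; python3 -m jog '[[0,0,0,0,0,0],[0,0,0,0,0,0],[0,0,0,0,0,0],[0,0,0,0,0,0],[0,0,0,0,0,0],[0,0,0,0,0,0],[0,0,0,0,0,0]]' 0
```

```text
time: 17.9
tool_pos: [445.5, 316.1, 41.0]
tcp_rot: [3.141, 0.002, -3.141]
contact_force: [-0.5, -0.6, 0.3]
grip_width: 92.0
finger_force: 0.0
time: 18.6
tool_pos: [445.0, 315.9, 39.9]
tcp_rot: [3.141, 0.0, -3.141]
contact_force: [0.1, 1.2, 0.5]
grip_width: 62.9
finger_force: 30.0
```

```bash
python3 -m jog '[[0,0,0,0,0,0],[0,0,0,0,0,0],[0,0,-4,0,0,0],[0,0,0,0,0,0],[0,0,0,0,0,0],[0,0,0,0,0,0]]' 90; python3 -m jog '[[0,0,0,0,0,0],[0,0,0,0,0,0],[0,0,0,0,0,0],[0,0,0,0,0,0],[0,0,0,0,0,0],[0,0,0,0,0,0]]' 0;  python3 -m jog '[[0,0,-5,0,0,0],[0,0,-10,0,0,0],[0,0,-25,0,0,0],[0,0,-30,0,0,0],[0,0,-30,0,0,0],[0,0,-20,0,0,0],[0,0,-10,0,0,0],[0,0,0,0,0,0],[0,0,0,0,0,0]]'
```

```text
time: 19.2
tool_pos: [444.9, 315.7, 43.9]
tcp_rot: [3.142, 0.0, -3.141]
contact_force: [-0.1, -1.2, 0.0]
grip_width: 82.5
finger_force: 0.0
time: 19.8
tool_pos: [444.9, 315.8, 43.8]
tcp_rot: [3.142, 0.0, -3.141]
contact_force: [1.0, 0.5, -0.2]
grip_width: 62.4
finger_force: 30.0
time: 20.7
tool_pos: [444.4, 315.5, 173.1]
tcp_rot: [-3.141, -0.001, -3.141]
contact_force: [0.0, -1.0, -0.8]
grip_width: 62.6
finger_force: 30.0
```

```bash
python3 -m jog '[[-2,-15,0,0,0,0],[-4,-30,0,0,0,0],[-5,-35,0,0,0,0],[-5,-35,0,0,0,0],[-5,-35,0,0,0,0],[-5,-35,0,0,0,0],[-5,-35,0,0,0,0],[-5,-35,0,0,0,0],[-5,-35,0,0,0,0],[-5,-35,0,0,0,0],[-5,-35,0,0,0,0],[-5,-35,0,0,0,0]]';  python3 -m jog '[[-5,-35,0,0,0,0],[-4,-35,0,0,0,0],[-3,-30,0,0,0,0],[-1,-18,0,0,0,0],[0,0,20,0,0,0],[0,0,20,0,0,0],[0,0,0,0,0,0],[0,0,0,0,0,0],[0,0,0,0,0,0]]'
python3 - <<'E'
from h import *
save("side","s4");save("top","t4");o=bot.get_obs();print(o["tool_pos"],o["contact_force"])
b=cv2.imread("pics/s4.png")[100:250,230:430]
cv2.imwrite("pics/c4.png",cv2.resize(b,None,fx=3,fy=3))
for r in bot.outline_of("deep_katori_mid","side")[:1]:
    print(r["p"],r["mask"].sum(),fit("deep_katori_mid",["side"],[r["mask"]],o["tool_pos"][2]-33.8,onz("side",r["pixel"],120)[:2]))
E
```

```text
time: 21.9
tool_pos: [499.8, -81.3, 172.7]
tcp_rot: [3.141, -0.002, 3.141]
contact_force: [-0.7, -0.6, -1.9]
grip_width: 63.1
finger_force: 30.0
time: 22.8
tool_pos: [514.4, -197.3, 134.7]
tcp_rot: [-3.141, 0.001, -3.141]
contact_force: [-0.7, 0.4, -1.1]
grip_width: 62.8
finger_force: 30.0
[ 514.4427925  -197.28405945  134.8440107 ] [-0.64127848 -0.3254361  -1.02263187]
0.84 371 (array([ 515.42917418, -198.83763402]), np.float64(0.2530596634370219))
```

View pics/c4.png

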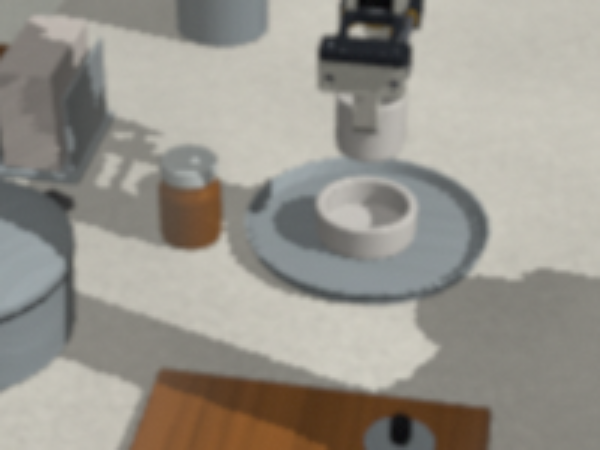

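```bash
python3 -m jog '[[0,0,20,0,0,0],[0,0,25,0,0,0],[0,0,25,0,0,0],[0,0,13,0,0,0],[0,0,4,0,0,0],[0,0,0,0,0,0],[0,0,0,0,0,0],[0,0,0,0,0,0]]'
```

```text
time: 23.75
tool_pos: [514.6, -197.6, 47.9]
tcp_rot: [-3.141, 0.002, -3.141]
contact_force: [0.3, -0.0, -1.1]
grip_width: 62.6
finger_force: 30.0
```

```bash
python3 -m jog '[[0,0,1.5,0,0,0],[0,0,0,0,0,0],[0,0,0,0,0,0]]'
```

```text
time: 24.05
tool_pos: [514.0, -197.2, 45.5]
tcp_rot: [-3.142, 0.0, -3.141]
contact_force: [-0.0, 1.0, -2.3]
grip_width: 62.9
finger_force: 30.0
```

```bash
python3 -m jog '[[0,0,1.2,0,0,0],[0,0,0,0,0,0],[0,0,0,0,0,0]]'; python3 -m jog '[[0,0,0.7,0,0,0],[0,0,0,0,0,0],[0,0,0,0,0,0]]'; python3 -m jog '[[0,0,0.7,0,0,0],[0,0,0,0,0,0],[0,0,0,0,0,0]]'
```

```text
time: 24.35
tool_pos: [513.9, -197.2, 44.0]
tcp_rot: [3.141, -0.0, -3.141]
contact_force: [0.2, -0.5, -1.9]
grip_width: 63.0
finger_force: 30.0
time: 24.65
tool_pos: [514.0, -197.2, 43.4]
tcp_rot: [3.141, 0.0, -3.141]
contact_force: [0.1, -0.5, -0.8]
grip_width: 62.7
finger_force: 30.0
time: 24.95
tool_pos: [514.1, -197.3, 42.8]
tcp_rot: [-3.142, 0.0, -3.141]
contact_force: [-0.4, -0.2, 0.1]
grip_width: 62.7
finger_force: 30.0
```

```bash
python3 -m jog '[[0,0,0.5,0,0,0],[0,0,0,0,0,0],[0,0,0,0,0,0]]'; python3 -m jog '[[0,0,0,0,0,0],[0,0,0,0,0,0],[0,0,0,0,0,0],[0,0,0,0,0,0],[0,0,-5,0,0,0],[0,0,-15,0,0,0],[0,0,-30,0,0,0],[0,0,-40,0,0,0],[0,0,-40,0,0,0],[0,0,-20,0,0,0],[0,0,0,0,0,0]]' 100
```

```text
time: 25.25
tool_pos: [514.1, -197.3, 42.8]
tcp_rot: [-3.141, 0.0, -3.141]
contact_force: [-1.6, 0.6, 5.2]
grip_width: 63.4
finger_force: 30.0
time: 26.35
tool_pos: [515.5, -198.0, 196.1]
tcp_rot: [-3.138, 0.006, -3.141]
contact_force: [1.3, 0.1, -0.9]
grip_width: 92.1
finger_force: 0.0
```

```bash
python3 -m jog '[[-3,20,0,0,0,0],[-6,40,0,0,0,0],[-6,40,0,0,0,0],[-6,40,0,0,0,0],[-6,40,0,0,0,0],[-6,40,0,0,0,0],[-6,40,0,0,0,0],[-6,40,0,0,0,0],[-6,40,0,0,0,0],[-6,40,0,0,0,0],[-6,40,0,0,0,0],[-4,40,0,0,0,0]]';  python3 -m jog '[[-3,35,0,0,0,0],[-1,12,0,0,0,0],[0,0,0,0,0,0],[0,0,0,0,0,0],[0,0,0,0,0,0],[0,0,0,0,0,0]]'
python3 - <<'E'
from h import *
save("top","t5");save("side","s5");print(bot.get_obs()["tool_pos"],bot.get_obs()["tcp_rot"])
for c in("top","side"):
    for n,z in(("wide_katori_mid",3),("deep_katori_mid",9)):
        for r in bot.outline_of(n,c)[:1]: print(c,n,round(r["p"],2),r["mask"].sum(),fit(n,[c],[r["mask"]],z,onz(c,r["pixel"],z+25)[:2]))
a=cv2.imread("pics/t5.png")[120:280,330:500];b=cv2.imread("pics/s5.png")[100:260,260:430]
cv2.imwrite("pics/c5.png",cv2.resize(np.hstack([a,b]),None,fx=2.3,fy=2.3))
E
```

```text
time: 27.55
tool_pos: [580.4, 264.3, 190.8]
tcp_rot: [-3.141, -0.002, -3.141]
contact_force: [0.0, -0.3, -0.2]
grip_width: 91.9
finger_force: 0.0
time: 28.15
tool_pos: [585.2, 308.3, 192.4]
tcp_rot: [-3.141, 0.0, 3.14]
contact_force: [-0.1, -0.9, 0.2]
grip_width: 92.2
finger_force: 0.0
[585.11487343 308.7229182  192.51019959] [3.14155037e+00 2.43982988e-04 3.14041186e+00]
top wide_katori_mid 0.62 732 (array([ 514.98229077, -197.29209193]), np.float64(0.02611062077081494))
top deep_katori_mid 0.73 470 (array([447.0630319 ,  94.96349825]), np.float64(0.3309845522474738))
side wide_katori_mid 0.92 472 (array([ 513.8550288 , -199.04690411]), np.float64(0.13519136148994482))
side deep_katori_mid 0.94 433 (array([ 518.01051229, -219.10147052]), np.float64(0.25781323322383853))
```

View pics/c5.png

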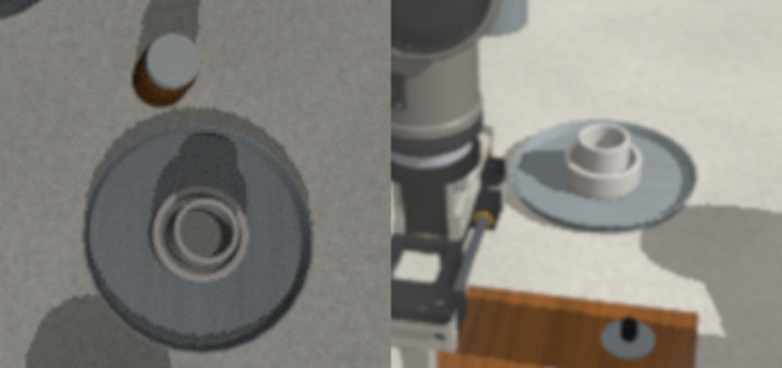

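```bash
python3 - <<'E'
from h import *
for k in range(4):
  for c in("top","side"):
    bot.capture(c)
    n,z="deep_katori_mid",9
    for r in bot.outline_of(n,c)[:3]:
        ys,xs=np.where(r["mask"])
        p=onz(c,r["pixel"],65)
        if abs(p[1]+197)<50:
            h=cv2.convexHull(np.c_[xs,ys].astype(np.int32))
            print(c,round(r["p"],2),r["mask"].sum(),np.round(fit(n,[c],[r["mask"]],z,p[:2])[0],1),"bbox",xs.min(),xs.max(),ys.min(),ys.max(),"rim",np.round(onz(c,[(xs.min()+xs.max())/2,0],0)[0]))
P=np.c_[514+32*np.cos(T),-197.3+32*np.sin(T),0*T+65]; 
for c in("top","side"): q=proj(c,P); print(c,q.min(0),q.max(0))
E
```

```text
top 0.94 744 [ 515.3 -196.9] bbox 401 433 207 235 rim 1091.0
side 0.84 434 [ 518.7 -224.3] bbox 341 363 153 175 rim 756.0
top 0.64 764 [ 515.6 -197. ] bbox 401 433 206 235 rim 1091.0
side 0.58 469 [ 517. -211.] bbox 341 363 153 175 rim 756.0
top 0.61 707 [ 514.9 -196.7] bbox 401 432 207 234 rim 1091.0
side 0.83 445 [ 518.1 -223.7] bbox 341 363 153 175 rim 756.0
top 0.75 748 [ 515.3 -196.8] bbox 401 433 206 235 rim 1091.0
side 0.91 475 [ 517.1 -216.1] bbox 341 364 152 175 rim 753.0
top [404.99400852 206.00840461] [433.9209427  234.81636655]
side [341.31968715 153.00221013] [364.11806677 165.39065542]
```

```bash
python3 -m jog '[[1.1,1.1,25,0,0,0],[0,0,35,0,0,0],[0,0,30,0,0,0],[0,0,0,0,0,0],[0,0,0,0,0,0],[0,0,0,0,0,0]]'
```

```text
time: 29.85
tool_pos: [585.0, 311.4, 104.5]
tcp_rot: [3.14, 0.003, -3.141]
contact_force: [0.6, 0.2, -0.3]
grip_width: 92.0
finger_force: 0.0
```

```bash
python3 -m jog '[[0.5,-1,15,0,0,0],[0,0,17,0,0,0],[0,0,5,0,0,0],[0,0,0,0,0,0],[0,0,0,0,0,0],[0,0,0,0,0,0],[0,0,0,0,0,0]]'; python3 -m jog '[[0,0,0,0,0,0],[0,0,0,0,0,0],[0,0,0,0,0,0],[0,0,0,0,0,0],[0,0,0,0,0,0],[0,0,0,0,0,0],[0,0,0,0,0,0],[0,0,0,0,0,0]]' 0
```

```text
time: 30.55
tool_pos: [583.7, 310.1, 66.2]
tcp_rot: [3.141, 0.001, -3.141]
contact_force: [0.4, 0.3, 0.3]
grip_width: 91.7
finger_force: 0.0
time: 31.35
tool_pos: [583.2, 309.9, 65.2]
tcp_rot: [3.141, 0.0, -3.141]
contact_force: [0.3, 0.7, -0.4]
grip_width: 47.4
finger_force: 30.0
```

```bash
python3 -m jog '[[0,0,-5,0,0,0],[0,0,-10,0,0,0],[0,0,-25,0,0,0],[0,0,-30,0,0,0],[0,0,-30,0,0,0],[0,0,-15,0,0,0],[0,0,-5,0,0,0],[0,0,0,0,0,0]]'; python3 -m jog '[[2,-15,0,0,0,0],[4,-30,0,0,0,0],[5,-35,0,0,0,0],[5,-35,0,0,0,0],[5,-35,0,0,0,0],[5,-35,0,0,0,0],[5,-35,0,0,0,0],[5,-35,0,0,0,0],[5,-35,0,0,0,0],[5,-35,0,0,0,0],[5,-35,0,0,0,0],[5,-35,0,0,0,0]]';  python3 -m jog '[[5,-35,0,0,0,0],[4,-35,0,0,0,0],[3,-30,0,0,0,0],[1,-12,0,0,0,0],[0,0,0,0,0,0],[0,0,0,0,0,0],[0,0,0,0,0,0]]'
python3 - <<'E'
from h import *
save("side","s6");o=bot.get_obs();print(o["tool_pos"],o["contact_force"])
b=cv2.imread("pics/s6.png")[80:230,230:430]
cv2.imwrite("pics/c6.png",cv2.resize(b,None,fx=3,fy=3))
E
```

```text
time: 32.15
tool_pos: [583.4, 310.0, 186.2]
tcp_rot: [3.141, 0.002, -3.141]
contact_force: [0.1, 1.5, -1.4]
grip_width: 47.1
finger_force: 30.0
time: 33.35
tool_pos: [526.2, -86.3, 184.0]
tcp_rot: [3.141, -0.002, -3.141]
contact_force: [0.4, -0.4, -0.9]
grip_width: 47.4
finger_force: 30.0
time: 34.05
tool_pos: [514.4, -195.6, 184.9]
tcp_rot: [3.141, -0.001, -3.14]
contact_force: [0.1, -0.1, 0.0]
grip_width: 47.6
finger_force: 30.0
[ 514.48860793 -195.69968601  185.08329063] [-0.52394234  0.42474705 -1.07926605]
```

View pics/c6.png

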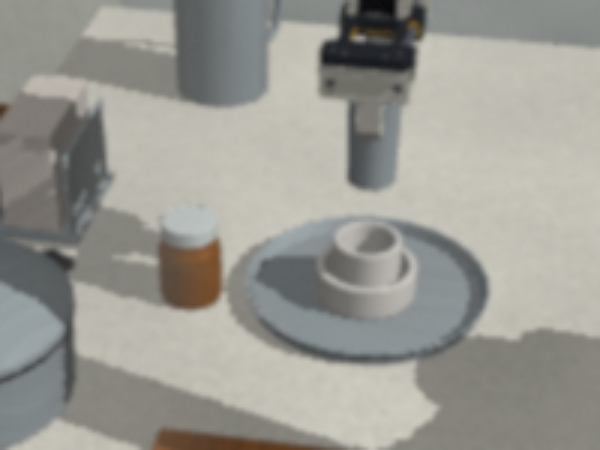

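```bash
python3 - <<'E'
from h import *
print((proj("side",[[514.8,-197.3,9],[514.8,-197.3,65],[515.3,-195.7,130],[515.3,-195.7,210]])-[230,80])*3)
im=cv2.imread("pics/s6.png").astype(int)
print(im[80+56,340:370].sum(1)); print(im[80+50,340:370].sum(1)); print(im[160,335:372].sum(1))
E
```

```text
[[364.70777854 286.42775214]
 [367.28969184 237.15940323]
 [369.68782265 177.46919062]
 [373.84789178  97.5273872 ]]
[562 564 569 572 560 468 300 220 226 238 252 268 291 312 334 356 368 385
 396 402 409 443 521 576 582 579 577 580 581 584]
[565 565 567 569 560 481 321 227 224 235 242 257 279 299 323 344 361 377
 385 396 404 418 495 577 593 587 584 583 582 580]
[428 425 427 425 416 400 432 508 546 542 540 540 532 516 489 442 383 349
 334 334 326 325 317 307 295 306 391 505 526 464 429 424 424 408 394 385
 358]
```

```bash
python3 -m jog '[[0.3,-1.4,20,0,0,0],[0,0,20,0,0,0],[0,0,10,0,0,0],[0,0,0,0,0,0],[0,0,0,0,0,0],[0,0,0,0,0,0]]'
```

```text
time: 34.7
tool_pos: [514.7, -198.6, 136.2]
tcp_rot: [-3.141, 0.002, -3.141]
contact_force: [-0.0, 0.1, -0.6]
grip_width: 47.9
finger_force: 30.0
```

```bash
python3 -m jog '[[0.5,1.2,10,0,0,0],[0,0,15,0,0,0],[0,0,15,0,0,0],[0,0,12,0,0,0],[0,0,8,0,0,0],[0,0,0,0,0,0],[0,0,0,0,0,0],[0,0,0,0,0,0]]'
```

```text
time: 35.5
tool_pos: [514.0, -197.6, 75.9]
tcp_rot: [-3.141, 0.001, -3.141]
contact_force: [-0.6, 0.1, -1.0]
grip_width: 47.4
finger_force: 30.0
```

```bash
python3 -m jog '[[0,0,1.2,0,0,0],[0,0,0,0,0,0],[0,0,0,0,0,0]]'
```

```text
time: 35.8
tool_pos: [513.6, -197.3, 74.2]
tcp_rot: [-3.142, 0.0, -3.141]
contact_force: [0.2, -0.5, -1.3]
grip_width: 47.4
finger_force: 30.0
```

```bash
python3 -m jog '[[0,0,2,0,0,0],[0,0,0,0,0,0],[0,0,0,0,0,0]]';python3 -m jog '[[0,0,1,0,0,0],[0,0,0,0,0,0],[0,0,0,0,0,0]]'; python3 -m jog '[[0,0,0.6,0,0,0],[0,0,0,0,0,0],[0,0,0,0,0,0]]'; python3 -m jog '[[0,0,0.5,0,0,0],[0,0,0,0,0,0],[0,0,0,0,0,0]]'
```

```text
time: 36.1
tool_pos: [513.5, -197.3, 71.9]
tcp_rot: [3.141, -0.0, -3.141]
contact_force: [-0.4, 1.0, -0.8]
grip_width: 47.4
finger_force: 30.0
time: 36.4
tool_pos: [513.5, -197.3, 71.0]
tcp_rot: [3.141, -0.0, -3.141]
contact_force: [-0.8, 0.0, -0.3]
grip_width: 47.5
finger_force: 30.0
time: 36.7
tool_pos: [513.6, -197.3, 70.4]
tcp_rot: [3.142, 0.0, -3.141]
contact_force: [-0.3, 0.6, -1.0]
grip_width: 47.6
finger_force: 30.0
time: 37.0
tool_pos: [513.7, -197.4, 70.2]
tcp_rot: [-3.141, 0.0, -3.141]
contact_force: [-0.3, 0.5, 3.0]
grip_width: 47.1
finger_force: 30.0
```

```bash
python3 -m jog '[[0,0,0,0,0,0],[0,0,0,0,0,0],[0,0,0,0,0,0],[0,0,0,0,0,0],[0,0,-5,0,0,0],[0,0,-15,0,0,0],[0,0,-30,0,0,0],[0,0,-40,0,0,0],[0,0,-30,0,0,0],[0,0,0,0,0,0],[0,0,0,0,0,0]]' 100; python3 -m jog '[[4,20,0,0,0,0],[8,35,0,0,0,0],[8,35,0,0,0,0],[8,35,0,0,0,0],[8,35,0,0,0,0],[8,35,0,0,0,0],[8,35,0,0,0,0],[8,35,0,0,0,0],[5,25,0,0,0,0],[1,10,0,0,0,0],[0,0,0,0,0,0],[0,0,0,0,0,0]]' 50
python3 - <<'E'
from h import *
save("top","t7");save("side","s7");print(bot.get_obs()["tool_pos"],bot.get_obs()["tcp_rot"])
a=cv2.imread("pics/t7.png")[120:280,330:500];b=cv2.imread("pics/s7.png")[100:260,260:430]
cv2.imwrite("pics/c7.png",cv2.resize(np.hstack([a,b]),None,fx=2.3,fy=2.3))
for k in range(3):
  for c in("top","side"):
    bot.capture(c)
    for n,z in(("tumbler_mid",15),("lid_mid",10)):
      for r in bot.outline_of(n,c)[:1]:
        ys,xs=np.where(r["mask"]); p=onz(c,r["pixel"],z+G[n][-1][2]/2)
        f=fit(n,[c],[r["mask"]],z,p[:2]); print(c,n,round(r["p"],2),len(xs),np.round(f[0],1),round(f[1],3))
E
```

```text
time: 38.1
tool_pos: [513.7, -197.4, 190.5]
tcp_rot: [-3.141, 0.001, -3.141]
contact_force: [-1.1, 0.3, -0.7]
grip_width: 91.9
finger_force: 0.0
time: 39.3
tool_pos: [447.5, 102.0, 189.4]
tcp_rot: [-3.141, -0.001, -3.141]
contact_force: [0.0, -0.1, -0.4]
grip_width: 45.8
finger_force: 0.0
[447.70053792 101.61051401 189.60234964] [-3.14135059e+00 -5.00752831e-04  3.14049004e+00]
top tumbler_mid 0.67 473 [ 513.8 -196.7] 0.115
top lid_mid 0.5 744 [ 678.6 -166.8] 0.411
side tumbler_mid 0.72 125 [ 538.1 -275.3] 0.724
side lid_mid 0.74 345 [448.9 102.4] 0.056
top tumbler_mid 0.61 477 [ 514.6 -197. ] 0.124
side tumbler_mid 0.64 128 [ 539.5 -281.6] 0.724
side lid_mid 0.78 314 [448.6 101.4] 0.1
top tumbler_mid 0.87 488 [ 514.5 -198.7] 0.085
side tumbler_mid 0.71 177 [ 536.  -275.3] 0.628
side lid_mid 0.53 333 [448.1 101.9] 0.063
```

View pics/c7.png

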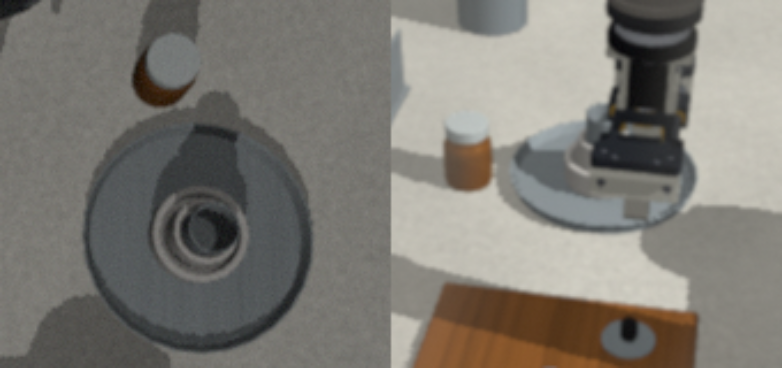

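```bash
python3 -m jog '[[-0.3,0.5,30,0,0,0],[0,0,40,0,0,0],[0,0,35,0,0,0],[0,0,20,0,0,0],[0,0,0,0,0,0],[0,0,0,0,0,0],[0,0,0,0,0,0]]'
```

```text
time: 41.0
tool_pos: [448.9, 103.3, 66.2]
tcp_rot: [3.141, 0.003, -3.141]
contact_force: [0.6, 0.3, -0.3]
grip_width: 46.2
finger_force: 0.0
```

```bash
python3 -m jog '[[0.5,-0.5,15,0,0,0],[0,0,15,0,0,0],[0,0,9,0,0,0],[0,0,0,0,0,0],[0,0,0,0,0,0],[0,0,0,0,0,0],[0,0,0,0,0,0]]'
```

```text
time: 41.7
tool_pos: [447.8, 102.7, 26.5]
tcp_rot: [3.141, 0.001, -3.141]
contact_force: [0.1, -1.0, -0.2]
grip_width: 46.1
finger_force: 0.0
```

```bash
python3 -m jog '[[0,0,2.5,0,0,0],[0,0,0,0,0,0],[0,0,0,0,0,0],[0,0,0,0,0,0]]';  python3 -m jog '[[0,0,0,0,0,0],[0,0,0,0,0,0],[0,0,0,0,0,0],[0,0,0,0,0,0],[0,0,0,0,0,0],[0,0,0,0,0,0],[0,0,0,0,0,0]]' 0
```

```text
time: 42.1
tool_pos: [447.3, 102.7, 23.4]
tcp_rot: [3.142, -0.0, -3.141]
contact_force: [0.8, 0.3, 0.2]
grip_width: 45.6
finger_force: 0.0
time: 42.8
tool_pos: [447.3, 102.7, 23.4]
tcp_rot: [3.141, 0.0, -3.141]
contact_force: [-0.3, 0.4, 0.3]
grip_width: 17.1
finger_force: 30.0
```

```bash
python3 -m jog '[[0,0,-5,0,0,0],[0,0,-15,0,0,0],[0,0,-30,0,0,0],[0,0,-40,0,0,0],[0,0,-40,0,0,0],[0,0,-30,0,0,0],[0,0,-10,0,0,0],[0,0,0,0,0,0],[0,0,0,0,0,0]]'; python3 -m jog '[[-3,-15,0,0,0,0],[-6,-28,0,0,0,0],[-7,-30,0,0,0,0],[-7,-30,0,0,0,0],[-7,-30,0,0,0,0],[-7,-30,0,0,0,0],[-7,-30,0,0,0,0],[-7,-30,0,0,0,0],[-6,-30,0,0,0,0],[-6,-25,0,0,0,0],[-3.5,-15,0,0,0,0],[0,-7,0,0,0,0]]';  python3 -m jog '[[0,0,20,0,0,0],[0,0,10,0,0,0],[0,0,0,0,0,0],[0,0,0,0,0,0],[0,0,0,0,0,0],[0,0,0,0,0,0]]'
python3 - <<'E'
from h import *
save("side","s8");save("top","t8");o=bot.get_obs();p=o["tool_pos"];print(p,o["contact_force"])
b=cv2.imread("pics/s8.png")[60:190,260:440]
cv2.imwrite("pics/c8.png",cv2.resize(b,None,fx=4,fy=4,interpolation=cv2.INTER_CUBIC))
a=np.array([514.5,-197.35]);l=np.array([p[0]+.9,p[1]])
print((proj("side",[[*a,65],[*a,99],[*l,p[2]-13.4+6],[*l,p[2]-13.4+10]])-[260,60])*4)
E
```

```text
time: 43.7
tool_pos: [446.4, 102.6, 192.1]
tcp_rot: [-3.142, -0.002, -3.141]
contact_force: [-0.2, -0.1, -0.6]
grip_width: 16.9
finger_force: 30.0
time: 44.9
tool_pos: [513.4, -198.1, 191.6]
tcp_rot: [3.14, -0.003, 3.141]
contact_force: [0.5, 0.2, -0.9]
grip_width: 16.9
finger_force: 30.0
time: 45.5
tool_pos: [514.2, -197.2, 164.1]
tcp_rot: [-3.141, 0.001, -3.141]
contact_force: [-0.3, -0.6, -0.0]
grip_width: 16.8
finger_force: 30.0
[ 514.07636452 -197.31243776  163.96528679] [ 0.62466508  0.10865479 -0.47262781]
[[370.15302224 396.2182084 ]
 [372.33943426 354.63043796]
 [375.49559634 281.03218382]
 [375.77100758 275.76705172]]
```

View pics/c8.png

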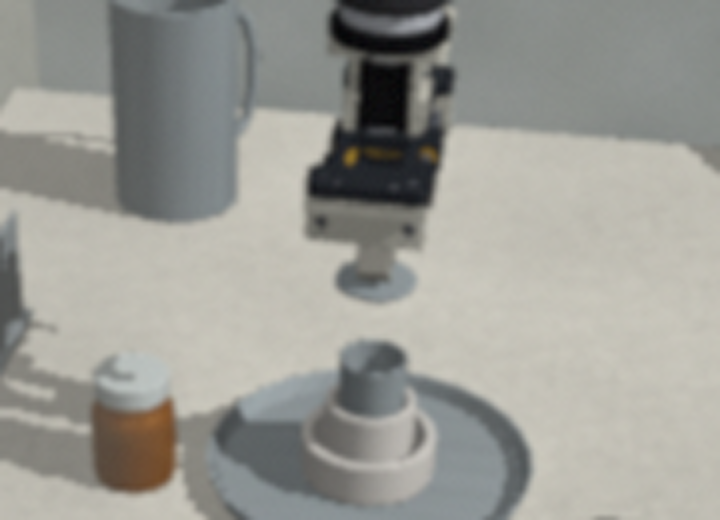

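```bash
python3 -m jog '[[0.5,0,15,0,0,0],[0,0,18,0,0,0],[0,0,8,0,0,0],[0,0,2,0,0,0],[0,0,0,0,0,0],[0,0,0,0,0,0],[0,0,0,0,0,0],[0,0,0,0,0,0]]'
```

```text
time: 46.4
tool_pos: [513.6, -197.5, 120.9]
tcp_rot: [-3.141, 0.001, -3.141]
contact_force: [-0.1, -0.1, -0.6]
grip_width: 17.2
finger_force: 30.0
```

```bash
python3 -m jog '[[0,0,3,0,0,0],[0,0,3,0,0,0],[0,0,2,0,0,0],[0,0,2,0,0,0],[0,0,0,0,0,0],[0,0,0,0,0,0],[0,0,0,0,0,0]]'
```

```text
time: 47.1
tool_pos: [513.4, -197.3, 110.5]
tcp_rot: [3.142, 0.0, -3.141]
contact_force: [-0.4, -0.0, -0.7]
grip_width: 17.1
finger_force: 30.0
```

```bash
python3 -m jog '[[0,0,1.5,0,0,0],[0,0,0,0,0,0],[0,0,0,0,0,0]]'
```

```text
time: 47.4
tool_pos: [513.3, -197.3, 108.9]
tcp_rot: [3.141, 0.0, -3.141]
contact_force: [0.0, -0.0, -1.3]
grip_width: 16.8
finger_force: 30.0
```

Below 112.4 with no contact: the plug is in the mouth.

```bash
python3 -m jog '[[0,0,1.5,0,0,0],[0,0,0,0,0,0],[0,0,0,0,0,0]]'; python3 -m jog '[[0,0,0.8,0,0,0],[0,0,0,0,0,0],[0,0,0,0,0,0]]'; python3 -m jog '[[0,0,0.5,0,0,0],[0,0,0,0,0,0],[0,0,0,0,0,0]]'
```

```text
time: 47.7
tool_pos: [513.3, -197.3, 107.3]
tcp_rot: [3.141, -0.0, -3.141]
contact_force: [1.1, 0.8, -1.0]
grip_width: 17.0
finger_force: 30.0
time: 48.0
tool_pos: [513.4, -197.3, 106.6]
tcp_rot: [3.141, 0.0, -3.141]
contact_force: [0.1, -1.2, -1.2]
grip_width: 16.9
finger_force: 30.0
time: 48.3
tool_pos: [513.5, -197.4, 106.4]
tcp_rot: [-3.141, 0.001, -3.141]
contact_force: [0.8, -0.1, 4.1]
grip_width: 17.2
finger_force: 30.0
```

Seated. Release and withdraw.

```bash
python3 -m jog '[[0,0,0,0,0,0],[0,0,0,0,0,0],[0,0,0,0,0,0],[0,0,-4,0,0,0],[0,0,-10,0,0,0],[0,0,-20,0,0,0],[0,0,-25,0,0,0],[0,0,-25,0,0,0],[0,0,0,0,0,0]]' 50; python3 -m jog '[[8,20,0,0,0,0],[10,30,0,0,0,0],[10,30,0,0,0,0],[10,30,0,0,0,0],[10,30,0,0,0,0],[10,30,0,0,0,0],[8,30,0,0,0,0],[0,20,0,0,0,0],[0,0,0,0,0,0],[0,0,0,0,0,0],[0,0,0,0,0,0]]'
python3 - <<'E'
from h import *
save("top","t9");save("side","s9");print(bot.get_obs()["tool_pos"],bot.get_obs()["contact_force"])
a=cv2.imread("pics/t9.png")[120:300,170:500];b=cv2.imread("pics/s9.png")[80:260,130:460]
cv2.imwrite("pics/c9.png",cv2.resize(np.vstack([a,b]),None,fx=1.65,fy=1.65))
E
```

```text
time: 49.2
tool_pos: [515.2, -198.3, 194.5]
tcp_rot: [-3.138, 0.007, -3.141]
contact_force: [0.1, -0.2, 0.6]
grip_width: 45.7
finger_force: 0.0
time: 50.3
tool_pos: [447.4, 21.9, 190.1]
tcp_rot: [-3.141, -0.0, 3.141]
contact_force: [-0.1, 0.4, 0.1]
grip_width: 45.6
finger_force: 0.0
[447.45837623  21.79746901 190.03499915] [ 0.64473205 -0.14922633  0.02833206]
```

View pics/c9.png

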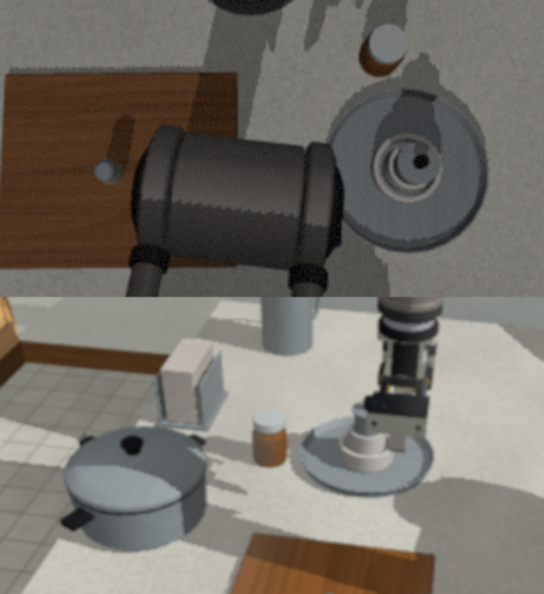

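```bash
python3 -m jog '[[0,25,0,0,0,0],[0,40,0,0,0,0],[0,40,0,0,0,0],[0,40,0,0,0,0],[0,40,0,0,0,0],[0,40,0,0,0,0],[0,25,0,0,0,0],[0,0,0,0,0,0],[0,0,0,0,0,0],[0,0,0,0,0,0]]'
python3 - <<'E'
from h import *
save("side","s10");b=cv2.imread("pics/s10.png")[80:210,260:440]
cv2.imwrite("pics/c10.png",cv2.resize(b,None,fx=4,fy=4,interpolation=cv2.INTER_CUBIC))
E
```

```text
time: 51.4
tool_pos: [447.5, 271.4, 190.0]
tcp_rot: [-3.141, -0.0, 3.14]
contact_force: [-0.5, 0.5, -0.1]
grip_width: 46.0
finger_force: 0.0
```

View pics/c10.png

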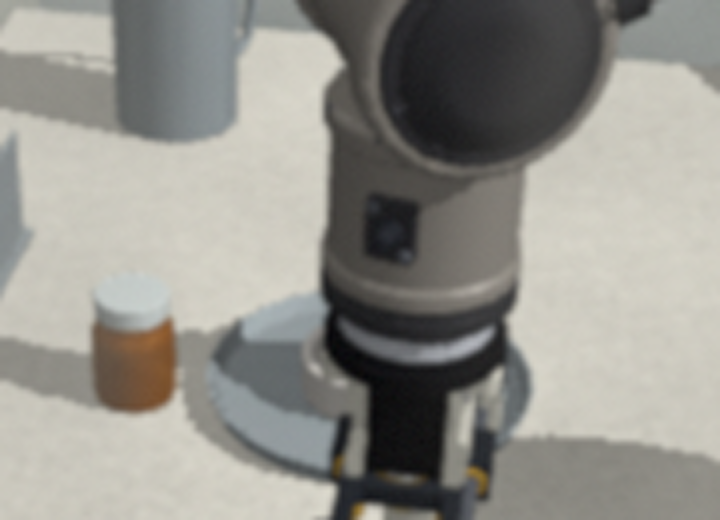

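```bash
python3 -m jog '[[-20,5,0,0,0,0],[-30,5,0,0,0,0],[-30,5,0,0,0,0],[-30,5,0,0,0,0],[-20,5,0,0,0,0],[-10,5,0,0,0,0],[0,0,0,0,0,0],[0,0,0,0,0,0],[0,0,0,0,0,0]]'
python3 - <<'E'
from h import *
save("side","s11");b=cv2.imread("pics/s11.png")[80:210,260:440]
cv2.imwrite("pics/c11.png",cv2.resize(b,None,fx=4,fy=4,interpolation=cv2.INTER_CUBIC))
E
```

```text
time: 52.35
tool_pos: [586.7, 302.0, 190.4]
tcp_rot: [-3.142, -0.0, 3.141]
contact_force: [-0.6, 0.1, 0.3]
grip_width: 46.0
finger_force: 0.0
```

View pics/c11.png

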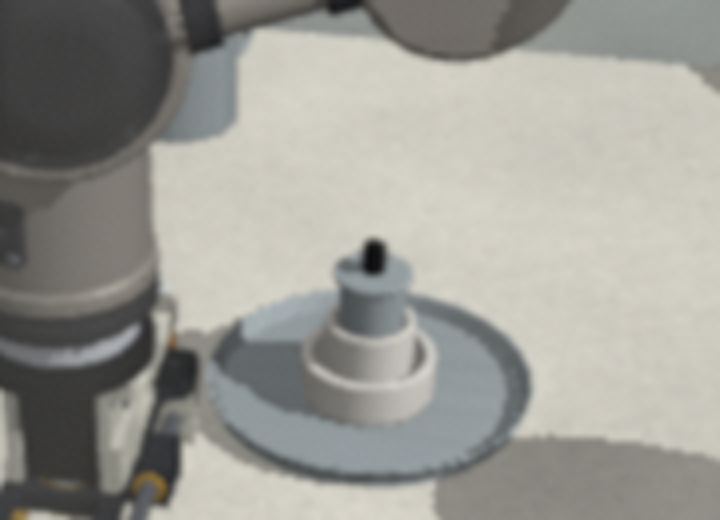

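The crop shows the stack upright, with the lid flat on the tumbler (knob at about (374,255)).

```bash
python3 -c "
from plant import bot
print(bot.close_job())"
```

```text
the job is handed in; nothing more can be done
None
```

The job is handed in at about 52 s: the wide katori, deep katori, tumbler and lid are stacked upright in the middle of the thali, and the salt shaker and pickle jar were left alone.

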